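# Wind the press plate down onto the cheese

### The job

The blue wing screw of the small cheese press is loose: turn it clockwise, pushing its wings round with your fingertips, stroke after stroke, until the white pressing plate is fully down on the cheese and the screw will turn no further. Push gently, never pinch the wings, and leave the small cheese, the jar and the brush where they are.

Things in the scene. Friction and masses are not known exactly. Their poses are not given: they have to be found in the camera images.
- press: Fixed screw press: white base board 200 x 220 x 18 mm (x, y, z) with a dark cheese 92 mm across, top 66 mm above the table. Steel posts at y = +-85 mm carry a steel angle bar. Origin: centre of the base's underside, on the table, exactly below the screw's axis; z is up, x points from the screw axis to the bar's upright flange, so the screw's -x side is open.
- bar (a point): On the screw axis, on the top face of the angle bar's level leg, 120 mm above the table. This leg is 8 mm thick, 200 mm long in the press's y, and reaches from x = -30 to +44.5 mm of the axis. Round cap nuts 20 mm across stand 9 mm above it at y = +-85 mm; a flat brass ring round the screw 3 mm.
- flange (a point): Middle of the top edge of the bar's upright leg (flange), 41.5 mm from the screw axis in the press's +x, 160 mm above the table. 6 mm thick, inner face 38.5 mm from the axis, 200 mm long in the press's y. The wings pass 3.5 mm from it, so there is hardly room for a finger between hub and flange.
- screw (a joint): Turn of the wing screw about its vertical axis, rad. 0 = fully down, plate on the cheese (hard stop); positive = unscrewed, counter-clockwise from above; starts at 7 to 11. It rises 6 mm per turn, has a drag of about 0.06 N m, does not run on and stays where left. At 0 the wings lie along the press's y axis; at q they are turned counter-clockwise by q from there.
- hub_top (a point): Centre of the top of the screw's blue hub, on the screw axis (hub 28 mm across, 30 mm high below this point). 155 mm above the table when fully down, 6 mm more per turn unscrewed. Wings, hub, rod and the white plate (86 mm across, 8 mm thick, under the bar) turn and rise as one piece.
- wing_tip (a point): Outer end of one of the two identical upright blue wings, at the wing's mid height: 35 mm from the axis, 14 mm below hub_top. The wings are rounded blades 6 mm thick and 28 mm high on opposite sides of the hub, tops level with the hub top.
- small_cheese: Bystander: small loose dark cheese, 64 mm across and 34 mm high, standing on the table beside the press. Origin at the centre of its underside.
- jar: Bystander: amber jar with a white cap, 58 mm across and 85 mm high, standing on the table beside the press. Origin at the centre of its underside.
- brush: Bystander: cleaning brush lying on the table in front of the press (its robot side). Origin under its middle.

How it is judged:
By the outcome, as a careful person would: the job done as asked, in the order asked, and still so for the second after the job is handed in, with the robot touching nothing.
It also fails if it takes over 67 s, if anything falls off the work surface, if the arm or the gripper's body presses on something with over 40 N, if the wrist force passes 120 N, or if a joint passes its speed limit or range.

### The arm

A 6-joint arm with a two-finger parallel gripper is mounted at the origin on the work surface. World frame = base frame: x ahead of the robot, y to its left, z up, the work surface at z = 0. Lengths are in m, angles in rad, forces in N, time in s.
With the tool pointing down it reaches from about 0.35 to 0.925 m from the base axis. Payload 6.4 kg.
Tool frame: the origin (TCP) lies midway between the tips of the shut fingers; the grasp point (between the pads) lies 19 mm behind it; z points along the fingers, y is the direction in which the jaws open and shut (so a half turn about z gives the same grasp; the last joint's range is limited). The gripper opens to 85 mm and grips with 20 to 120 N. Pads are 22 mm wide; open, the fingers measure 114 mm over their backs; the gripper's body (76 mm by 85 mm) begins 54 mm behind the grasp point. The pads swing forward as they close: fully open they stand 13 mm farther back than shut.
Start: joints at [-1.457, 0.245, 1.558, -0, 1.339, -0.174], TCP at [0.185, -0.623, 0.231] pointing down, gripper open.
Joint ranges: [-3.13, 3.13], [-1.02, 2.26], [0.13, 2.54], [-0.95, 4.09], [0.21, 2.88], [-2.74, 2.74]. Speed limits (rad/s): [2.57, 2.57, 3.14, 3.14, 3.14, 3.14].

### API

Orientations are given as [roll, pitch, yaw] about the fixed x, y, z axes, in that order (R = Rz(yaw) Ry(pitch) Rx(roll)).
In Python, from rig import * gives the robot as it stands. The module is installed in compiled form; this text tells all that it offers.
- The arm moves only by the shell command python3 -m handwheel 'ROWS' [FORCE]. ROWS is JSON, a list of rows, each an object of numbers: "grip": the opening, from 0 (shut) to 1 (fully open); "tx", "ty", "tz": the shift along the tool's x, y, z in mm; "yaw": the turn about the tool's z in rad. A call has 1 to 5 rows; each row shifts and turns the commanded pose from where the row before left it, along the tool's axes as they then stand; what a row does not reach is not made up. A row lasts 1/8 s, in which the tool goes at most 62.5 mm and 10.7 degrees, less where a joint would pass 70% of its speed; a pose out of reach is approached as far as the arm can. A call is refused whole if a number of a shift passes 62.5 or a number of a turn 0.188, either way. A call with a gripper value outside its range is refused whole. The fingers move at their own pace and stop on an object; FORCE is the grip in N (left out, the last holds). Time passes only in rows, so rows that do not move let the fingers close. It gives the time, the measured TCP pose, the force and the opening at its end, in the units of the state.
- observe(): the state, without advancing time (a new reading comes with each control period).
- camera(name): name is "scene" or "top" or "wrist"; returns the picture (420x560x3 uint8, blue, green, red); there is no depth.
- calibration(name): a dict with "fx", "fy", "cx", "cy" (pixels), "dist_coeffs" ([k1, k2, p1, p2, k3] as OpenCV has them; the pictures are not rectified), "rvec" (rotation vector, rad) and "tvec" (3), from world to camera coordinates, as OpenCV has them. Camera axes: x right, y down, z forward; pixel columns grow to the right and rows downward; lengths in m; the calibration is good to about 2 mm. A picture is of the moment at which its call begins: read the wrist's pose just before it. calibration takes no time and is no camera call; for the wrist camera it gives the pose at the moment of the call.
- hand_in(): hands the job in, once; it reports no verdict.
The state is a dict: "t": time; "joint_positions": joint angles; "dq": joint speeds; "effort": joint torques, N m; "ee_pos": TCP position; "ee_rot": TCP orientation; "contact_force": force on the tool from outside, world axes, zero at the start; "torque": the same for the moment, N m; "width": opening from 0.0 (shut) to 1.0 (fully open).
Only numpy, scipy, OpenCV 4.12 (cv2) and the standard library are available. Lean on these libraries where they do the work, as an engineer would, in place of code of your own. Each camera call takes 0.05 s, during which the arm holds its last target. There are 200 camera calls.

## Working session

There is one attempt and no reset: what is moved stays moved. The work goes in short steps, Python scripts to look and compute and a shell command to move; the robot and the scene stay as the last step left them, time stands still between calls to the robot, and variables do not carry over. Pictures are saved under pics/ and viewed, about 8 in all and at most 12, crops included, and the job is handed in when it is done.

```bash
mkdir -p pics
python3 - <<'E'
from rig import *
import cv2,numpy as np
s=observe();print({k:np.round(v,3).tolist() for k,v in s.items()})
a=camera("scene");b=camera("top")
cv2.imwrite("pics/scene.png",a);cv2.imwrite("pics/top.png",b)
for n in("scene","top","wrist"):
    c=calibration(n);R=cv2.Rodrigues(np.array(c["rvec"],float))[0];print(n,c["fx"],c["cx"],c["cy"],np.round(-R.T@np.array(c["tvec"]).ravel(),3),np.round(R[2],2))
E
```

```text
{'t': 0.0, 'joint_positions': [-1.457, 0.246, 1.559, -0.0, 1.339, -0.174], 'dq': [-0.0, -0.001, -0.002, -0.0, -0.002, -0.0], 'effort': [0.001, -42.951, -32.613, -0.0, 0.005, 0.0], 'ee_pos': [0.184, -0.623, 0.23], 'ee_rot': [-3.14, -0.0, 0.288], 'contact_force': [-0.113, -0.142, -0.024], 'torque': [-0.021, 0.009, 0.013], 'width': 1.0}
scene 481.21359334639334 278.8949752728418 216.5360761984785 [1.13  0.485 0.713] [-0.63 -0.45 -0.64]
top 406.6292317060039 280.5167690683874 199.18420836062452 [0.38  0.071 1.012] [ 0.18 -0.03 -0.98]
wrist 337.83532489311904 283.3429070244614 209.6768536996365 [ 0.259 -0.6    0.373] [-0.29 -0.09 -0.95]
```

View pics/scene.png

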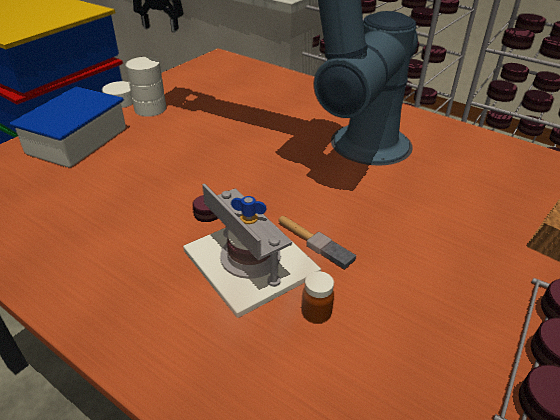

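View pics/top.png

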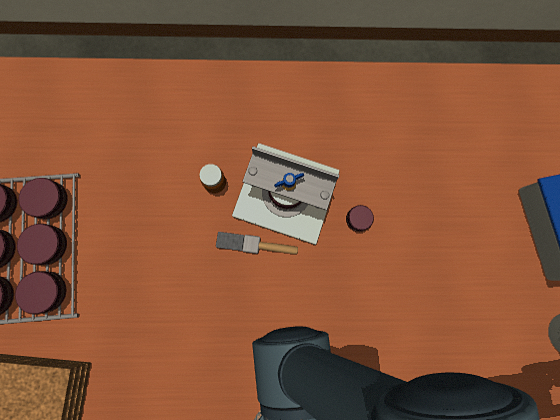

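The scene view shows the press with the flange on the far side. In the top view the hub is at about (290,180), the flange runs from (253,150) to (338,172), the jar is at (211,175), the small cheese at (360,218) and the brush at (257,243). Plan: hold the tool over the screw axis with the fingers partly open, straddling the hub, and turn the tool so both fingertips push the wings.

```bash
cat > h.py <<'E'
from rig import *
import cv2,numpy as np
def cam(n):
    c=calibration(n);R=cv2.Rodrigues(np.array(c["rvec"],float))[0];t=np.array(c["tvec"],float).ravel()
    K=np.array([[c["fx"],0,c["cx"]],[0,c["fy"],c["cy"]],[0,0,1]]);return K,np.array(c["dist_coeffs"],float),R,t
def onplane(c,px,z):
    K,d,R,t=c;u=cv2.undistortPoints(np.array(px,float).reshape(-1,1,2),K,d).reshape(-1,2)
    r=np.c_[u,np.ones(len(u))]@R;o=-R.T@t;return o+r*((z-o[2])/r[:,2])[:,None]
def proj(c,P):
    K,d,R,t=c;return cv2.projectPoints(np.array(P,float).reshape(-1,1,3),cv2.Rodrigues(R)[0],t,K,d)[0].reshape(-1,2)
def blue(im,x0,x1,y0,y1):
    h=cv2.cvtColor(im,cv2.COLOR_BGR2HSV);m=cv2.inRange(h,(105,120,40),(130,255,255));k=np.zeros_like(m);k[y0:y1,x0:x1]=m[y0:y1,x0:x1];return k
def st():
    s=observe();print("t",round(s["t"],2),"pos",np.round(s["ee_pos"],4),"rot",np.round(s["ee_rot"],3),"q",np.round(s["joint_positions"],3),"F",np.round(s["contact_force"],1),"T",np.round(s["torque"],2),"w",round(s["width"],3))
E
python3 - <<'E'
from h import *
b=cv2.imread("pics/top.png");a=cv2.imread("pics/scene.png");c=cam("top");s=cam("scene")
m=blue(b,230,350,140,220);p=cv2.findNonZero(m).reshape(-1,2);(cx,cy),wh,an=cv2.minAreaRect(p)
print("blue top",len(p),p.mean(0),(cx,cy),wh,an)
W=onplane(c,p,.155);print("hub@.155",W.mean(0));e=np.linalg.eigh(np.cov(W[:,:2].T));print("wing dir",np.degrees(np.arctan2(*e[1][::-1,1])),e[0])
ms=blue(a,215,285,180,230);ps=cv2.findNonZero(ms).reshape(-1,2);print("scene blue",len(ps),ps.mean(0),onplane(s,[ps.mean(0)],.15))
# base board: whitish, hull -> min rect in world at z=.018
h=cv2.cvtColor(b,cv2.COLOR_BGR2HSV);w=cv2.inRange(h,(0,0,190),(180,50,255));k=np.zeros_like(w);k[135:255,228:350]=w[135:255,228:350]
Q=onplane(c,cv2.convexHull(cv2.findNonZero(k)).reshape(-1,2),.018)[:,:2].astype(np.float32)
r=cv2.minAreaRect(Q);print("base",r,cv2.boxPoints(r))
h=cv2.cvtColor(a,cv2.COLOR_BGR2HSV);w=cv2.inRange(h,(0,0,190),(180,50,255));k=np.zeros_like(w);k[205:320,175:330]=w[205:320,175:330]
n,l,stt,_=cv2.connectedComponentsWithStats(k);i=1+np.argmax(stt[1:,4]);Q=onplane(s,cv2.convexHull(cv2.findNonZero((l==i).astype(np.uint8))).reshape(-1,2),.018)[:,:2].astype(np.float32)
r=cv2.minAreaRect(Q);print("base scene",r,cv2.boxPoints(r))
E
```

```text
blue top 134 [288.73880597 179.65671642] (289.0, 179.5) (13.0, 28.0) 90.0
hub@.155 [0.58457544 0.02587775 0.155     ]
wing dir 113.18085567336757 [5.04599791e-05 2.54862982e-04]
scene blue 441 [248.12471655 206.22675737] [[0.58470304 0.02594357 0.15      ]]
base ((0.5850821733474731, 0.025618605315685272), (0.21626412868499756, 0.19472815096378326), 71.23060607910156) [[ 0.4581032  -0.04543527]
 [ 0.642476   -0.108091  ]
 [ 0.71206117  0.09667248]
 [ 0.5276883   0.1593282 ]]
base scene ((0.5923577547073364, 0.05172562599182129), (0.2708103060722351, 0.1993485540151596), 71.32322692871094) [[ 0.45457166 -0.04463053]
 [ 0.64342254 -0.1084677 ]
 [ 0.73014385  0.14808178]
 [ 0.54129297  0.21191895]]
```

```bash
python3 -m handwheel '[{"tz":-50},{"tx":40,"ty":-36,"tz":-10},{"tx":40,"ty":-36},{"tx":40,"ty":-36},{"tx":40,"ty":-36}]'
python3 -m handwheel '[{"tx":40,"ty":-36},{"tx":40,"ty":-36},{"tx":40,"ty":-36},{"tx":40,"ty":-36},{"tx":40,"ty":-36}]'
python3 -m handwheel '[{"tx":40,"ty":-36},{"tx":40,"ty":-36},{"tx":40,"ty":-36},{"tx":40,"ty":-36},{"grip":0.4}]'
python3 -m handwheel '[{"yaw":-0.177},{"yaw":-0.177},{"yaw":-0.177},{"yaw":-0.177},{"yaw":-0.177}]'
python3 -m handwheel '[{"yaw":-0.177},{"yaw":-0.177},{"yaw":-0.177},{"yaw":-0.177},{"yaw":-0.177}]'
python3 - <<'E'
from h import *
st();im=camera("wrist");cv2.imwrite("pics/w1.png",im);c=cam("wrist")
print("axis px",proj(c,[[.585,.0257,.163],[.585,.0257,.12]]))
E
```

```text
t 0.1 pos [ 0.1844 -0.6228  0.2303] rot [-3.14  -0.     0.288] q [-1.457  0.246  1.559  0.     1.339 -0.174] F [ 0.5 -0.3 -0.3] T [-0.01  0.   -0.03] w 1.001
axis px [[22181.20586823 23126.47093645]
 [ 2894.54871745  3010.08158973]]validation failed for argument at $[0]...
validation failed for argument at $[0]...
validation failed for argument at $[0]...
validation failed for argument at $[0]...
validation failed for argument at $[0]...
```

View pics/w1.png

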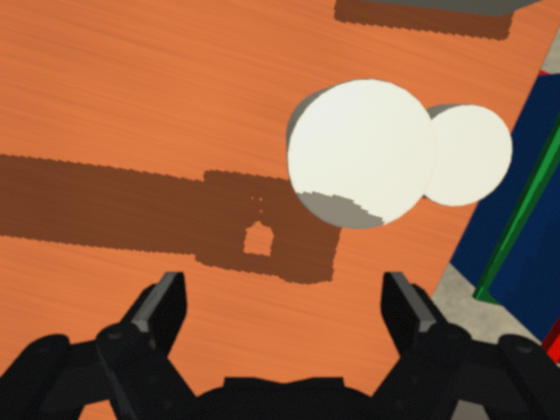

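The rows were refused, so the arm hasn't moved. The wrist picture only shows the table at the start pose, with fingertips at about (175,275) and (393,275). Each row probably needs every key, so I'll test that with the lift.

```bash
python3 -m handwheel '[{"grip":1,"tx":0,"ty":0,"tz":-50,"yaw":0},{"grip":1,"tx":40,"ty":-36,"tz":-10,"yaw":0},{"grip":1,"tx":40,"ty":-36,"tz":0,"yaw":0},{"grip":1,"tx":40,"ty":-36,"tz":0,"yaw":0},{"grip":1,"tx":40,"ty":-36,"tz":0,"yaw":0}]'
```

```text
t: 0.78
ee_pos: [0.2977, -0.4381, 0.291]
ee_rot: [-3.141, -0.0, 0.287]
contact_force: [0.1, -0.4, 0.4]
width: 0.995
```

```bash
python3 -m handwheel '[{"grip":1,"tx":40,"ty":-36,"tz":0,"yaw":0},{"grip":1,"tx":40,"ty":-36,"tz":0,"yaw":0},{"grip":1,"tx":40,"ty":-36,"tz":0,"yaw":0},{"grip":1,"tx":40,"ty":-36,"tz":0,"yaw":0},{"grip":1,"tx":40,"ty":-36,"tz":0,"yaw":0}]' >/dev/null
python3 -m handwheel '[{"grip":0.4,"tx":40,"ty":-36,"tz":0,"yaw":0},{"grip":0.4,"tx":40,"ty":-36,"tz":0,"yaw":0},{"grip":0.4,"tx":40,"ty":-36,"tz":0,"yaw":0},{"grip":0.4,"tx":40,"ty":-36,"tz":0,"yaw":0},{"grip":0.4,"tx":40,"ty":-36,"tz":0,"yaw":0}]' >/dev/null
python3 -m handwheel '[{"grip":0.4,"tx":0,"ty":0,"tz":0,"yaw":-0.177},{"grip":0.4,"tx":0,"ty":0,"tz":0,"yaw":-0.177},{"grip":0.4,"tx":0,"ty":0,"tz":0,"yaw":-0.177},{"grip":0.4,"tx":0,"ty":0,"tz":0,"yaw":-0.177},{"grip":0.4,"tx":0,"ty":0,"tz":0,"yaw":-0.177}]' >/dev/null
python3 -m handwheel '[{"grip":0.4,"tx":0,"ty":0,"tz":0,"yaw":-0.177},{"grip":0.4,"tx":0,"ty":0,"tz":0,"yaw":-0.177},{"grip":0.4,"tx":0,"ty":0,"tz":0,"yaw":-0.177},{"grip":0.4,"tx":0,"ty":0,"tz":0,"yaw":-0.177},{"grip":0.4,"tx":0,"ty":0,"tz":0,"yaw":-0.177}]'
python3 - <<'E'
from h import *
st();im=camera("wrist");cv2.imwrite("pics/w2.png",im);c=cam("wrist")
print("axis px",proj(c,[[.585,.0257,.163],[.585,.0257,.12]]))
E
```

```text
t: 3.28
ee_pos: [0.5782, 0.019, 0.2909]
ee_rot: [-3.141, -0.001, 2.064]
contact_force: [-1.1, 0.1, -0.3]
width: 0.402
t 3.27 pos [0.5782 0.019  0.2909] rot [-3.141e+00 -1.000e-03  2.064e+00] q [-0.163  0.034  1.682  0.     1.426 -0.656] F [-1.1  0.1 -0.3] T [-0.02  0.01  0.01] w 0.402
axis px [[294.54565442 197.42997068]
 [293.14392853 185.23216092]]
```

View pics/w2.png

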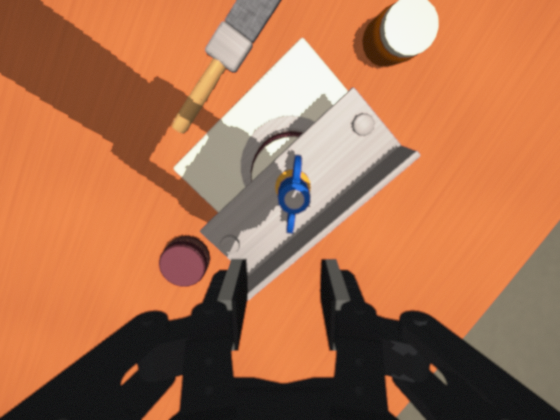

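The wrist view shows the hub at about (294,195), which matches the predicted axis pixel. The wings run from (297,160) to (291,230), square to the jaws, so the fingers will come down in the free quadrants.

```bash
python3 -m handwheel '[{"grip":0.4,"tx":2.7,"ty":9.2,"tz":0,"yaw":0},{"grip":0.4,"tx":0,"ty":0,"tz":40,"yaw":0},{"grip":0.4,"tx":0,"ty":0,"tz":40,"yaw":0},{"grip":0.4,"tx":0,"ty":0,"tz":25,"yaw":0},{"grip":0.4,"tx":0,"ty":0,"tz":0,"yaw":0}]'
python3 - <<'E'
from h import *
st();im=camera("wrist");b=camera("scene");c=cam("wrist")
cv2.imwrite("pics/w3.png",np.hstack([cv2.resize(im,(440,330)),cv2.resize(b[150:270,180:340],(440,330))])[:, :800+80][:, :880])
x=cv2.imread("pics/w3.png");cv2.imwrite("pics/w3.png",cv2.resize(x,(800,300)))
print("axis px",proj(c,[[.585,.0257,.163]]))
E
```

```text
t: 3.95
ee_pos: [0.5839, 0.0262, 0.1837]
ee_rot: [-3.137, -0.003, 2.056]
contact_force: [0.5, 0.4, -0.4]
width: 0.4
t 3.95 pos [0.5839 0.0262 0.1837] rot [-3.137e+00 -3.000e-03  2.056e+00] q [-0.149  0.144  1.765  0.     1.238 -0.634] F [ 0.5  0.4 -0.4] T [ 0.02  0.01 -0.  ] w 0.4
axis px [[281.7196653 253.167605 ]]
```

View pics/w3.png

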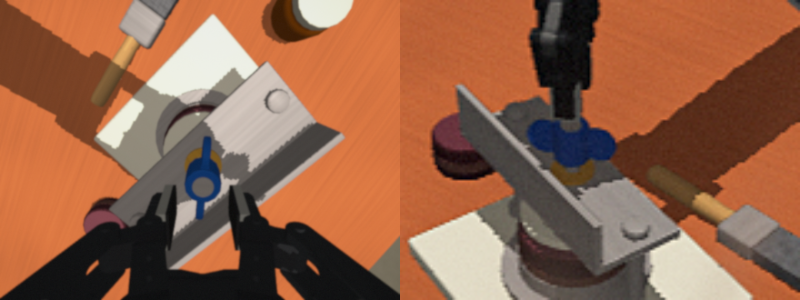

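The hub sits midway between the fingertips: left panel, tips at x≈170 and 237, hub at x≈203. Now I lower the tool.

```bash
python3 -m handwheel '[{"grip":0.4,"tx":0,"ty":0,"tz":15,"yaw":0},{"grip":0.4,"tx":0,"ty":0,"tz":15,"yaw":0},{"grip":0.4,"tx":0,"ty":0,"tz":0,"yaw":0}]'
python3 -m handwheel '[{"grip":0.4,"tx":0,"ty":0,"tz":12,"yaw":0},{"grip":0.4,"tx":0,"ty":0,"tz":0,"yaw":0}]'
python3 -m handwheel '[{"grip":0.4,"tx":0,"ty":0,"tz":0,"yaw":0.1},{"grip":0.4,"tx":0,"ty":0,"tz":0,"yaw":0.1},{"grip":0.4,"tx":0,"ty":0,"tz":0,"yaw":0.1},{"grip":0.4,"tx":0,"ty":0,"tz":0,"yaw":0.1},{"grip":0.4,"tx":0,"ty":0,"tz":0,"yaw":0.1}]'
python3 -c "from h import *;st()"
python3 -m handwheel '[{"grip":0.4,"tx":0,"ty":0,"tz":0,"yaw":0.1},{"grip":0.4,"tx":0,"ty":0,"tz":0,"yaw":0.1},{"grip":0.4,"tx":0,"ty":0,"tz":0,"yaw":0.1},{"grip":0.4,"tx":0,"ty":0,"tz":0,"yaw":0.1},{"grip":0.4,"tx":0,"ty":0,"tz":0,"yaw":0.1}]'
python3 -c "from h import *;st()"
```

```text
t: 4.42
ee_pos: [0.584, 0.0258, 0.1543]
ee_rot: [-3.139, -0.002, 2.058]
contact_force: [-0.9, -0.1, -0.1]
width: 0.399
t: 4.68
ee_pos: [0.5846, 0.0257, 0.1431]
ee_rot: [-3.14, -0.001, 2.058]
contact_force: [-0.5, 0.3, 0.3]
width: 0.4
t: 5.3
ee_pos: [0.5855, 0.0256, 0.1446]
ee_rot: [3.141, 0.0, 1.554]
contact_force: [0.7, 1.0, 0.2]
width: 0.399
t 5.3 pos [0.5855 0.0256 0.1446] rot [3.141 0.    1.554] q [-0.15   0.19   1.789  0.     1.161 -0.133] F [0.7 1.  0.2] T [0.02 0.01 0.02] w 0.399
t: 5.92
ee_pos: [0.585, 0.0253, 0.1445]
ee_rot: [-3.141, 0.001, 1.055]
contact_force: [-2.3, -1.2, 1.7]
width: 0.4
t 5.92 pos [0.585  0.0253 0.1445] rot [-3.141e+00  1.000e-03  1.055e+00] q [-1.500e-01  1.900e-01  1.790e+00 -1.000e-03  1.162e+00  3.670e-01] F [-2.3 -1.2  1.7] T [-0.24  0.37  0.04] w 0.4
```

Light contact, and the fingers pass the flange without trouble. I'll carry on the first stroke.

```bash
python3 -m handwheel '[{"grip":0.4,"tx":0,"ty":0,"tz":0,"yaw":0.15},{"grip":0.4,"tx":0,"ty":0,"tz":0,"yaw":0.15},{"grip":0.4,"tx":0,"ty":0,"tz":0,"yaw":0.15},{"grip":0.4,"tx":0,"ty":0,"tz":0,"yaw":0.15},{"grip":0.4,"tx":0,"ty":0,"tz":0,"yaw":0.15}]'
python3 -c "from h import *;st()
im=camera('scene');w=camera('wrist');cv2.imwrite('pics/s4.png',cv2.resize(np.hstack([cv2.resize(w,(440,330)),cv2.resize(im[150:270,180:340],(440,330))]),(800,300)))"
python3 -m handwheel '[{"grip":0.4,"tx":0,"ty":0,"tz":0,"yaw":0.15},{"grip":0.4,"tx":0,"ty":0,"tz":0,"yaw":0.15},{"grip":0.4,"tx":0,"ty":0,"tz":0,"yaw":0.15},{"grip":0.4,"tx":0,"ty":0,"tz":0,"yaw":0.15},{"grip":0.4,"tx":0,"ty":0,"tz":0,"yaw":0.15}]'
python3 -c "from h import *;st()"
```

```text
t: 6.55
ee_pos: [0.5855, 0.0253, 0.1442]
ee_rot: [3.141, -0.001, 0.303]
contact_force: [0.6, -1.1, -2.4]
width: 0.399
t 6.55 pos [0.5855 0.0253 0.1442] rot [ 3.141e+00 -1.000e-03  3.030e-01] q [-1.500e-01  1.910e-01  1.790e+00 -1.000e-03  1.160e+00  1.118e+00] F [ 0.6 -1.1 -2.4] T [-0.12 -0.3   0.07] w 0.399
t: 7.28
ee_pos: [0.5859, 0.025, 0.1446]
ee_rot: [3.141, -0.002, -0.444]
contact_force: [2.1, -2.5, -2.3]
width: 0.405
t 7.28 pos [0.5859 0.025  0.1446] rot [ 3.141e+00 -2.000e-03 -4.440e-01] q [-1.500e-01  1.910e-01  1.789e+00 -1.000e-03  1.160e+00  1.865e+00] F [ 2.1 -2.5 -2.3] T [-0.36 -0.36  0.12] w 0.405
```

View pics/s4.png

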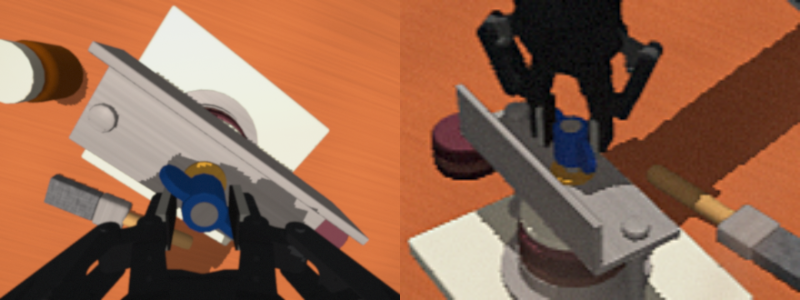

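The wing tip at (165,178) in the left panel is pushed by the left finger, about 40° ahead of it. The method works, so I'll finish this stroke, lift, and turn back.

```bash
python3 -m handwheel '[{"grip":0.4,"tx":0,"ty":0,"tz":0,"yaw":0.15},{"grip":0.4,"tx":0,"ty":0,"tz":0,"yaw":0.15},{"grip":0.4,"tx":0,"ty":0,"tz":0,"yaw":0.15},{"grip":0.4,"tx":0,"ty":0,"tz":0,"yaw":0.15},{"grip":0.4,"tx":0,"ty":0,"tz":0,"yaw":0.1}]'
python3 -c "from h import *;st()"
python3 -m handwheel '[{"grip":0.4,"tx":0,"ty":0,"tz":0,"yaw":-0.15},{"grip":0.4,"tx":0,"ty":0,"tz":-15,"yaw":0},{"grip":0.4,"tx":0,"ty":0,"tz":-20,"yaw":0},{"grip":0.4,"tx":0,"ty":0,"tz":-15,"yaw":0},{"grip":0.4,"tx":0,"ty":0,"tz":0,"yaw":0}]'
python3 - <<'E'
from h import *
st();im=camera("wrist");cv2.imwrite("pics/w5.png",im);c=cam("wrist")
m=blue(im,100,460,100,350);p=cv2.findNonZero(m).reshape(-1,2);W=onplane(c,p,.15);e=np.linalg.eigh(np.cov(W[:,:2].T));print("wing dir",np.degrees(np.arctan2(*e[1][::-1,1])),W.mean(0),e[0],proj(c,[[.585,.0257,.16]]))
E
```

```text
t: 7.9
ee_pos: [0.5855, 0.0248, 0.1445]
ee_rot: [3.141, -0.002, -1.143]
contact_force: [0.5, -2.0, -1.1]
width: 0.403
t 7.9 pos [0.5855 0.0248 0.1445] rot [ 3.141e+00 -2.000e-03 -1.143e+00] q [-1.500e-01  1.910e-01  1.789e+00 -2.000e-03  1.161e+00  2.564e+00] F [ 0.5 -2.  -1.1] T [-0.54 -0.17  0.04] w 0.403
t: 8.52
ee_pos: [0.5866, 0.0255, 0.197]
ee_rot: [-3.138, -0.003, -0.992]
contact_force: [0.1, 0.3, -0.5]
width: 0.404
t 8.53 pos [0.5866 0.0255 0.197 ] rot [-3.138e+00 -3.000e-03 -9.920e-01] q [-0.149  0.13   1.755  0.     1.252  2.414] F [ 0.1  0.3 -0.5] T [ 0.01 -0.01  0.03] w 0.404
wing dir 159.29636098033953 [0.58654423 0.02293753 0.15      ] [4.82920516e-05 2.79978756e-04] [[284.42223946 244.63110632]]
```

View pics/w5.png

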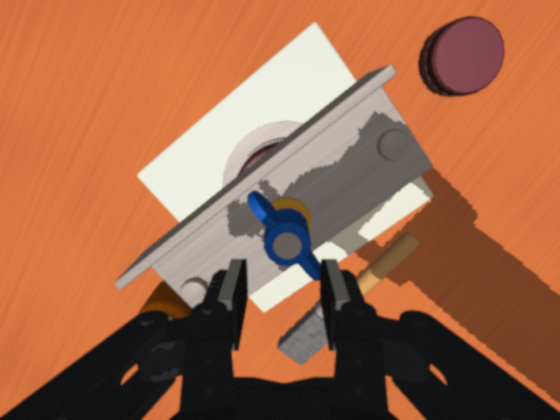

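The wings now lie at about 159°/−21°, with the far tip at (257,197) and the near one at (322,275). Next I turn the tool back about 4.14 rad at height, then lower again.

```bash
python3 -m handwheel '[{"grip":0.4,"tx":0,"ty":0,"tz":0,"yaw":-0.18},{"grip":0.4,"tx":0,"ty":0,"tz":0,"yaw":-0.18},{"grip":0.4,"tx":0,"ty":0,"tz":0,"yaw":-0.18},{"grip":0.4,"tx":0,"ty":0,"tz":0,"yaw":-0.18},{"grip":0.4,"tx":0,"ty":0,"tz":0,"yaw":-0.18}]'>/dev/null
python3 -m handwheel '[{"grip":0.4,"tx":0,"ty":0,"tz":0,"yaw":-0.18},{"grip":0.4,"tx":0,"ty":0,"tz":0,"yaw":-0.18},{"grip":0.4,"tx":0,"ty":0,"tz":0,"yaw":-0.18},{"grip":0.4,"tx":0,"ty":0,"tz":0,"yaw":-0.18},{"grip":0.4,"tx":0,"ty":0,"tz":0,"yaw":-0.18}]'>/dev/null
python3 -m handwheel '[{"grip":0.4,"tx":0,"ty":0,"tz":0,"yaw":-0.18},{"grip":0.4,"tx":0,"ty":0,"tz":0,"yaw":-0.18},{"grip":0.4,"tx":0,"ty":0,"tz":0,"yaw":-0.18},{"grip":0.4,"tx":0,"ty":0,"tz":0,"yaw":-0.18},{"grip":0.4,"tx":0,"ty":0,"tz":0,"yaw":-0.18}]'>/dev/null
python3 -m handwheel '[{"grip":0.4,"tx":0,"ty":0,"tz":0,"yaw":-0.18},{"grip":0.4,"tx":0,"ty":0,"tz":0,"yaw":-0.18},{"grip":0.4,"tx":0,"ty":0,"tz":0,"yaw":-0.18},{"grip":0.4,"tx":0,"ty":0,"tz":0,"yaw":-0.18},{"grip":0.4,"tx":0,"ty":0,"tz":0,"yaw":-0.18}]'>/dev/null
python3 -m handwheel '[{"grip":0.4,"tx":0,"ty":0,"tz":0,"yaw":-0.18},{"grip":0.4,"tx":0,"ty":0,"tz":0,"yaw":-0.18},{"grip":0.4,"tx":0,"ty":0,"tz":0,"yaw":-0.18},{"grip":0.4,"tx":0,"ty":0,"tz":0,"yaw":0}]'
python3 -c "from h import *;st()"
```

```text
t: 11.58
ee_pos: [0.5848, 0.0257, 0.1934]
ee_rot: [3.141, -0.002, -3.138]
contact_force: [0.3, -0.4, 0.1]
width: 0.398
t 11.57 pos [0.5848 0.0257 0.1934] rot [ 3.141e+00 -2.000e-03 -3.138e+00] q [-0.15   0.133  1.758  0.     1.252 -1.724] F [ 0.3 -0.4  0.1] T [-0.   -0.04  0.  ] w 0.398
```

```bash
python3 -m handwheel '[{"grip":0.4,"tx":0,"ty":0,"tz":20,"yaw":0},{"grip":0.4,"tx":0,"ty":0,"tz":16,"yaw":0},{"grip":0.4,"tx":0,"ty":0,"tz":15,"yaw":0},{"grip":0.4,"tx":0,"ty":0,"tz":0,"yaw":0}]'
python3 -m handwheel '[{"grip":0.4,"tx":0,"ty":0,"tz":0,"yaw":0.15},{"grip":0.4,"tx":0,"ty":0,"tz":0,"yaw":0.15},{"grip":0.4,"tx":0,"ty":0,"tz":0,"yaw":0.15},{"grip":0.4,"tx":0,"ty":0,"tz":0,"yaw":0.15},{"grip":0.4,"tx":0,"ty":0,"tz":0,"yaw":0.15}]'
python3 -m handwheel '[{"grip":0.4,"tx":0,"ty":0,"tz":0,"yaw":0.1},{"grip":0.4,"tx":0,"ty":0,"tz":0,"yaw":0.1},{"grip":0.4,"tx":0,"ty":0,"tz":0,"yaw":0.1},{"grip":0.4,"tx":0,"ty":0,"tz":0,"yaw":0.1},{"grip":0.4,"tx":0,"ty":0,"tz":0,"yaw":0.1}]'
python3 -m handwheel '[{"grip":0.4,"tx":0,"ty":0,"tz":0,"yaw":0.1},{"grip":0.4,"tx":0,"ty":0,"tz":0,"yaw":0.1},{"grip":0.4,"tx":0,"ty":0,"tz":0,"yaw":0.1},{"grip":0.4,"tx":0,"ty":0,"tz":0,"yaw":0.1},{"grip":0.4,"tx":0,"ty":0,"tz":0,"yaw":0.1}]'
python3 -c "from h import *;st()"
```

```text
t: 12.08
ee_pos: [0.584, 0.0258, 0.141]
ee_rot: [3.141, -0.004, -3.136]
contact_force: [-0.6, 0.4, -0.3]
width: 0.397
t: 12.7
ee_pos: [0.5858, 0.0256, 0.1439]
ee_rot: [3.141, 0.001, 2.393]
contact_force: [-0.6, -0.6, -0.3]
width: 0.4
t: 13.32
ee_pos: [0.5857, 0.0248, 0.1439]
ee_rot: [3.141, 0.002, 1.895]
contact_force: [0.6, -2.9, -0.8]
width: 0.402
t: 13.95
ee_pos: [0.5854, 0.0247, 0.1436]
ee_rot: [3.141, 0.002, 1.394]
contact_force: [-1.0, -3.7, -0.6]
width: 0.403
t 13.95 pos [0.5854 0.0247 0.1436] rot [3.141e+00 2.000e-03 1.394e+00] q [-0.15   0.192  1.79  -0.002  1.16   0.027] F [-1.  -3.7 -0.6] T [-0.56  0.14  0.03] w 0.403
```

```bash
python3 -m handwheel '[{"grip":0.4,"tx":0,"ty":0,"tz":0,"yaw":0.15},{"grip":0.4,"tx":0,"ty":0,"tz":0,"yaw":0.15},{"grip":0.4,"tx":0,"ty":0,"tz":0,"yaw":0.15},{"grip":0.4,"tx":0,"ty":0,"tz":0,"yaw":0.15},{"grip":0.4,"tx":0,"ty":0,"tz":0,"yaw":0.15}]'
python3 -m handwheel '[{"grip":0.4,"tx":0,"ty":0,"tz":0,"yaw":0.15},{"grip":0.4,"tx":0,"ty":0,"tz":0,"yaw":0.15},{"grip":0.4,"tx":0,"ty":0,"tz":0,"yaw":0.15},{"grip":0.4,"tx":0,"ty":0,"tz":0,"yaw":0.15},{"grip":0.4,"tx":0,"ty":0,"tz":0,"yaw":0.15}]'
python3 -m handwheel '[{"grip":0.4,"tx":0,"ty":0,"tz":0,"yaw":0.15},{"grip":0.4,"tx":0,"ty":0,"tz":0,"yaw":0.15},{"grip":0.4,"tx":0,"ty":0,"tz":0,"yaw":0.15},{"grip":0.4,"tx":0,"ty":0,"tz":0,"yaw":0.15},{"grip":0.4,"tx":0,"ty":0,"tz":0,"yaw":0.15}]'
python3 -c "from h import *;st()"
```

```text
t: 14.58
ee_pos: [0.5852, 0.0252, 0.1433]
ee_rot: [3.141, 0.001, 0.643]
contact_force: [0.9, -0.9, -1.2]
width: 0.399
t: 15.2
ee_pos: [0.5859, 0.0251, 0.1435]
ee_rot: [3.141, -0.002, -0.107]
contact_force: [3.0, -2.9, -2.7]
width: 0.397
t: 15.82
ee_pos: [0.5859, 0.0247, 0.1437]
ee_rot: [-3.142, -0.003, -0.857]
contact_force: [1.3, -3.7, -1.9]
width: 0.4
t 15.82 pos [0.5859 0.0247 0.1437] rot [-3.142e+00 -3.000e-03 -8.570e-01] q [-1.500e-01  1.920e-01  1.790e+00 -2.000e-03  1.158e+00  2.278e+00] F [ 1.3 -3.7 -1.9] T [-0.54 -0.25  0.03] w 0.4
```

```bash
python3 -m handwheel '[{"grip":0.4,"tx":0,"ty":0,"tz":0,"yaw":0.15},{"grip":0.4,"tx":0,"ty":0,"tz":0,"yaw":0.14},{"grip":0.4,"tx":0,"ty":0,"tz":0,"yaw":-0.15},{"grip":0.4,"tx":0,"ty":0,"tz":-15,"yaw":0},{"grip":0.4,"tx":0,"ty":0,"tz":-20,"yaw":0}]'
python3 -m handwheel '[{"grip":0.4,"tx":0,"ty":0,"tz":-15,"yaw":0},{"grip":0.4,"tx":0,"ty":0,"tz":0,"yaw":0}]'
python3 - <<'E'
from h import *
st();im=camera("wrist");c=cam("wrist");b=camera("scene");cv2.imwrite("pics/w6.png",np.hstack([cv2.resize(im,(400,300)),cv2.resize(b[150:270,180:340],(400,300))]))
m=blue(im,100,460,100,350);p=cv2.findNonZero(m).reshape(-1,2);W=onplane(c,p,.145);e=np.linalg.eigh(np.cov(W[:,:2].T));print("wing dir",np.degrees(np.arctan2(*e[1][::-1,1])),W.mean(0))
E
python3 -m handwheel '[{"grip":0.4,"tx":0,"ty":0,"tz":0,"yaw":-0.18},{"grip":0.4,"tx":0,"ty":0,"tz":0,"yaw":-0.18},{"grip":0.4,"tx":0,"ty":0,"tz":0,"yaw":-0.18},{"grip":0.4,"tx":0,"ty":0,"tz":0,"yaw":-0.18},{"grip":0.4,"tx":0,"ty":0,"tz":0,"yaw":-0.18}]'>/dev/null
python3 -m handwheel '[{"grip":0.4,"tx":0,"ty":0,"tz":0,"yaw":-0.18},{"grip":0.4,"tx":0,"ty":0,"tz":0,"yaw":-0.18},{"grip":0.4,"tx":0,"ty":0,"tz":0,"yaw":-0.18},{"grip":0.4,"tx":0,"ty":0,"tz":0,"yaw":-0.18},{"grip":0.4,"tx":0,"ty":0,"tz":0,"yaw":-0.18}]'>/dev/null
python3 -m handwheel '[{"grip":0.4,"tx":0,"ty":0,"tz":0,"yaw":-0.18},{"grip":0.4,"tx":0,"ty":0,"tz":0,"yaw":-0.18},{"grip":0.4,"tx":0,"ty":0,"tz":0,"yaw":-0.18},{"grip":0.4,"tx":0,"ty":0,"tz":0,"yaw":-0.18},{"grip":0.4,"tx":0,"ty":0,"tz":0,"yaw":-0.18}]'>/dev/null
python3 -m handwheel '[{"grip":0.4,"tx":0,"ty":0,"tz":0,"yaw":-0.18},{"grip":0.4,"tx":0,"ty":0,"tz":0,"yaw":-0.18},{"grip":0.4,"tx":0,"ty":0,"tz":0,"yaw":-0.18},{"grip":0.4,"tx":0,"ty":0,"tz":0,"yaw":-0.18},{"grip":0.4,"tx":0,"ty":0,"tz":0,"yaw":-0.18}]'>/dev/null
python3 -m handwheel '[{"grip":0.4,"tx":0,"ty":0,"tz":0,"yaw":-0.18},{"grip":0.4,"tx":0,"ty":0,"tz":0,"yaw":-0.18},{"grip":0.4,"tx":0,"ty":0,"tz":0,"yaw":-0.18},{"grip":0.4,"tx":0,"ty":0,"tz":0,"yaw":0}]'
```

```text
t: 16.45
ee_pos: [0.5855, 0.0256, 0.1798]
ee_rot: [-3.141, -0.0, -0.994]
contact_force: [-0.6, -0.6, 0.7]
width: 0.401
t: 16.7
ee_pos: [0.5866, 0.0255, 0.196]
ee_rot: [-3.138, -0.003, -0.993]
contact_force: [-0.2, -1.0, -0.2]
width: 0.399
t 16.7 pos [0.5866 0.0255 0.196 ] rot [-3.138e+00 -3.000e-03 -9.930e-01] q [-0.15   0.131  1.755  0.     1.251  2.414] F [-0.2 -1.  -0.2] T [-0.03  0.01 -0.04] w 0.399
wing dir 159.1968425384907 [0.58597083 0.02362279 0.145     ]
t: 19.8
ee_pos: [0.5847, 0.0257, 0.1923]
ee_rot: [3.141, -0.002, -3.138]
contact_force: [0.1, 0.4, -0.0]
width: 0.4
```

View pics/w6.png

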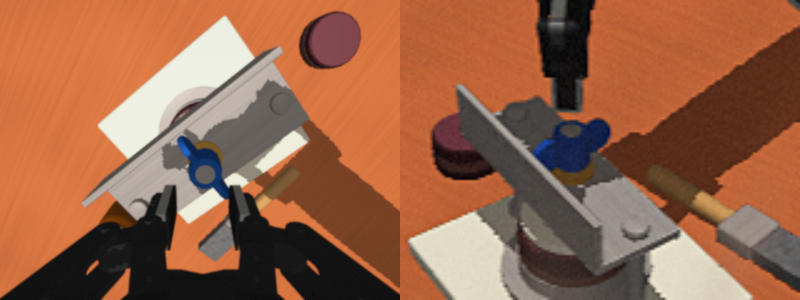

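The wings are again at 159°, so exactly a half turn was made. 1.53 or 4.67 rad remain. Now the third stroke, going slowly near the possible stop at yaw ≈ 0.47.

```bash
python3 -m handwheel '[{"grip":0.4,"tx":0,"ty":0,"tz":20,"yaw":0},{"grip":0.4,"tx":0,"ty":0,"tz":16,"yaw":0},{"grip":0.4,"tx":0,"ty":0,"tz":14,"yaw":0},{"grip":0.4,"tx":0,"ty":0,"tz":0,"yaw":0}]'
python3 -m handwheel '[{"grip":0.4,"tx":0,"ty":0,"tz":0,"yaw":0.15},{"grip":0.4,"tx":0,"ty":0,"tz":0,"yaw":0.15},{"grip":0.4,"tx":0,"ty":0,"tz":0,"yaw":0.15},{"grip":0.4,"tx":0,"ty":0,"tz":0,"yaw":0.15},{"grip":0.4,"tx":0,"ty":0,"tz":0,"yaw":0.15}]'
python3 -m handwheel '[{"grip":0.4,"tx":0,"ty":0,"tz":0,"yaw":0.1},{"grip":0.4,"tx":0,"ty":0,"tz":0,"yaw":0.1},{"grip":0.4,"tx":0,"ty":0,"tz":0,"yaw":0.1},{"grip":0.4,"tx":0,"ty":0,"tz":0,"yaw":0.1},{"grip":0.4,"tx":0,"ty":0,"tz":0,"yaw":0.1}]'
python3 -m handwheel '[{"grip":0.4,"tx":0,"ty":0,"tz":0,"yaw":0.1},{"grip":0.4,"tx":0,"ty":0,"tz":0,"yaw":0.1},{"grip":0.4,"tx":0,"ty":0,"tz":0,"yaw":0.1},{"grip":0.4,"tx":0,"ty":0,"tz":0,"yaw":0.1},{"grip":0.4,"tx":0,"ty":0,"tz":0,"yaw":0.1}]'
python3 -m handwheel '[{"grip":0.4,"tx":0,"ty":0,"tz":0,"yaw":0.1},{"grip":0.4,"tx":0,"ty":0,"tz":0,"yaw":0.1},{"grip":0.4,"tx":0,"ty":0,"tz":0,"yaw":0.1},{"grip":0.4,"tx":0,"ty":0,"tz":0,"yaw":0.1},{"grip":0.4,"tx":0,"ty":0,"tz":0,"yaw":0.1}]'
python3 -c "from h import *;st()"
python3 -m handwheel '[{"grip":0.4,"tx":0,"ty":0,"tz":0,"yaw":0.06},{"grip":0.4,"tx":0,"ty":0,"tz":0,"yaw":0.06},{"grip":0.4,"tx":0,"ty":0,"tz":0,"yaw":0.06}]'
python3 -c "from h import *;st()"
python3 -m handwheel '[{"grip":0.4,"tx":0,"ty":0,"tz":0,"yaw":0.05},{"grip":0.4,"tx":0,"ty":0,"tz":0,"yaw":0.05}]'
python3 -c "from h import *;st()"
```

```text
t: 20.3
ee_pos: [0.5841, 0.0258, 0.1411]
ee_rot: [3.141, -0.004, -3.136]
contact_force: [-0.3, 0.0, -0.3]
width: 0.395
t: 20.92
ee_pos: [0.5858, 0.0256, 0.144]
ee_rot: [3.141, 0.001, 2.393]
contact_force: [0.1, 1.0, -0.3]
width: 0.396
t: 21.55
ee_pos: [0.5857, 0.0248, 0.1439]
ee_rot: [3.141, 0.002, 1.895]
contact_force: [0.4, -3.2, -0.3]
width: 0.399
t: 22.18
ee_pos: [0.5854, 0.0247, 0.1436]
ee_rot: [3.141, 0.002, 1.394]
contact_force: [-0.7, -2.6, -0.6]
width: 0.403
t: 22.8
ee_pos: [0.5851, 0.025, 0.1433]
ee_rot: [3.141, 0.002, 0.894]
contact_force: [-1.6, -2.4, -2.1]
width: 0.405
t 22.8 pos [0.5851 0.025  0.1433] rot [3.141e+00 2.000e-03 8.940e-01] q [-0.15   0.192  1.79  -0.002  1.16   0.527] F [-1.6 -2.4 -2.1] T [-0.36  0.2   0.06] w 0.405
t: 23.18
ee_pos: [0.5852, 0.0252, 0.1433]
ee_rot: [3.141, 0.001, 0.716]
contact_force: [-0.6, -1.9, -1.1]
width: 0.4
t 23.18 pos [0.5852 0.0252 0.1433] rot [3.141e+00 1.000e-03 7.160e-01] q [-1.50e-01  1.92e-01  1.79e+00 -1.00e-03  1.16e+00  7.05e-01] F [-0.6 -1.9 -1.1] T [-0.29  0.11  0.05] w 0.4
t: 23.42
ee_pos: [0.5852, 0.0252, 0.1433]
ee_rot: [3.141, 0.001, 0.616]
contact_force: [-0.7, -1.4, -1.6]
width: 0.399
t 23.43 pos [0.5852 0.0252 0.1433] rot [3.141e+00 1.000e-03 6.160e-01] q [-1.50e-01  1.92e-01  1.79e+00 -1.00e-03  1.16e+00  8.05e-01] F [-0.7 -1.4 -1.6] T [-0.21  0.03  0.1 ] w 0.399
```

```bash
for i in 1; do :; done; python3 -m handwheel '[{"grip":0.4,"tx":0,"ty":0,"tz":0,"yaw":0.04},{"grip":0.4,"tx":0,"ty":0,"tz":0,"yaw":0.04}]'
python3 -c "from h import *;st()"
python3 -m handwheel '[{"grip":0.4,"tx":0,"ty":0,"tz":0,"yaw":0.03},{"grip":0.4,"tx":0,"ty":0,"tz":0,"yaw":0.03}]'
python3 -c "from h import *;st()"
```

```text
t: 23.68
ee_pos: [0.5853, 0.0253, 0.1433]
ee_rot: [3.141, 0.0, 0.536]
contact_force: [-0.5, -0.8, -2.5]
width: 0.401
t 23.68 pos [0.5853 0.0253 0.1433] rot [3.141 0.    0.536] q [-1.500e-01  1.920e-01  1.790e+00 -1.000e-03  1.159e+00  8.850e-01] F [-0.5 -0.8 -2.5] T [-0.19  0.06  0.09] w 0.401
t: 23.92
ee_pos: [0.5854, 0.0254, 0.1434]
ee_rot: [3.141, -0.0, 0.476]
contact_force: [-0.8, -2.4, -2.3]
width: 0.397
t 23.93 pos [0.5854 0.0254 0.1434] rot [ 3.141 -0.     0.476] q [-0.15   0.192  1.79  -0.     1.159  0.945] F [-0.8 -2.4 -2.3] T [-0.3  -0.02  0.07] w 0.397
```

```bash
python3 -m handwheel '[{"grip":0.4,"tx":0,"ty":0,"tz":0,"yaw":0.03},{"grip":0.4,"tx":0,"ty":0,"tz":0,"yaw":0.0}]'
python3 -c "from h import *;st()"
```

```text
t: 24.18
ee_pos: [0.5855, 0.0256, 0.1435]
ee_rot: [3.141, -0.0, 0.447]
contact_force: [1.1, -0.6, -1.0]
width: 0.402
t 24.18 pos [0.5855 0.0256 0.1435] rot [ 3.141 -0.     0.447] q [-0.15   0.192  1.79   0.     1.159  0.974] F [ 1.1 -0.6 -1. ] T [-0.16 -0.02 -0.04] w 0.402
```

```bash
python3 -m handwheel '[{"grip":0.4,"tx":0,"ty":0,"tz":0,"yaw":0.03},{"grip":0.4,"tx":0,"ty":0,"tz":0,"yaw":0.03}]'
python3 -c "from h import *;st()"
python3 -m handwheel '[{"grip":0.4,"tx":0,"ty":0,"tz":0,"yaw":0.03},{"grip":0.4,"tx":0,"ty":0,"tz":0,"yaw":0.03}]'
python3 -c "from h import *;st()"
```

```text
t: 24.42
ee_pos: [0.5855, 0.0256, 0.1435]
ee_rot: [3.141, -0.001, 0.386]
contact_force: [1.5, -1.9, -1.3]
width: 0.402
t 24.43 pos [0.5855 0.0256 0.1435] rot [ 3.141e+00 -1.000e-03  3.860e-01] q [-0.15   0.192  1.79   0.     1.159  1.035] F [ 1.5 -1.9 -1.3] T [-0.24 -0.19  0.05] w 0.402
t: 24.68
ee_pos: [0.5855, 0.0256, 0.1434]
ee_rot: [3.141, -0.001, 0.326]
contact_force: [2.0, -1.5, -1.1]
width: 0.399
t 24.68 pos [0.5855 0.0256 0.1434] rot [ 3.141e+00 -1.000e-03  3.260e-01] q [-0.15   0.192  1.79   0.     1.159  1.095] F [ 2.  -1.5 -1.1] T [-0.26 -0.22  0.09] w 0.399
```

```bash
python3 -m handwheel '[{"grip":0.4,"tx":0,"ty":0,"tz":0,"yaw":0.05},{"grip":0.4,"tx":0,"ty":0,"tz":0,"yaw":0.05}]'
python3 -c "from h import *;st()"
python3 -m handwheel '[{"grip":0.4,"tx":0,"ty":0,"tz":0,"yaw":0.05},{"grip":0.4,"tx":0,"ty":0,"tz":0,"yaw":0.05}]'
python3 -c "from h import *;st()"
```

```text
t: 24.92
ee_pos: [0.5856, 0.0256, 0.1434]
ee_rot: [3.141, -0.001, 0.225]
contact_force: [1.8, -2.4, -2.7]
width: 0.399
t 24.93 pos [0.5856 0.0256 0.1434] rot [ 3.141e+00 -1.000e-03  2.250e-01] q [-0.15   0.192  1.79   0.     1.159  1.196] F [ 1.8 -2.4 -2.7] T [-0.28 -0.39  0.02] w 0.399
t: 25.18
ee_pos: [0.5857, 0.0255, 0.1433]
ee_rot: [3.141, -0.001, 0.125]
contact_force: [2.7, -2.1, -2.4]
width: 0.397
t 25.18 pos [0.5857 0.0255 0.1433] rot [ 3.141e+00 -1.000e-03  1.250e-01] q [-0.15   0.192  1.79  -0.     1.158  1.296] F [ 2.7 -2.1 -2.4] T [-0.31 -0.47  0.09] w 0.397
```

No stop there, so a half turn more remains. I'll finish this stroke, return, and make the final one.

```bash
python3 -m handwheel '[{"grip":0.4,"tx":0,"ty":0,"tz":0,"yaw":0.14},{"grip":0.4,"tx":0,"ty":0,"tz":0,"yaw":0.14},{"grip":0.4,"tx":0,"ty":0,"tz":0,"yaw":0.14},{"grip":0.4,"tx":0,"ty":0,"tz":0,"yaw":0.14},{"grip":0.4,"tx":0,"ty":0,"tz":0,"yaw":0.14}]'
python3 -m handwheel '[{"grip":0.4,"tx":0,"ty":0,"tz":0,"yaw":0.14},{"grip":0.4,"tx":0,"ty":0,"tz":0,"yaw":0.14},{"grip":0.4,"tx":0,"ty":0,"tz":0,"yaw":0.14},{"grip":0.4,"tx":0,"ty":0,"tz":0,"yaw":0.15}]'
python3 -m handwheel '[{"grip":0.4,"tx":0,"ty":0,"tz":0,"yaw":-0.15},{"grip":0.4,"tx":0,"ty":0,"tz":-15,"yaw":0},{"grip":0.4,"tx":0,"ty":0,"tz":-20,"yaw":0},{"grip":0.4,"tx":0,"ty":0,"tz":-15,"yaw":0},{"grip":0.4,"tx":0,"ty":0,"tz":0,"yaw":0}]'
python3 - <<'E'
from h import *
st();im=camera("wrist");c=cam("wrist")
m=blue(im,100,460,100,350);p=cv2.findNonZero(m).reshape(-1,2);W=onplane(c,p,.145);e=np.linalg.eigh(np.cov(W[:,:2].T));print("wing dir",np.degrees(np.arctan2(*e[1][::-1,1])),W.mean(0))
E
python3 -m handwheel '[{"grip":0.4,"tx":0,"ty":0,"tz":0,"yaw":-0.18},{"grip":0.4,"tx":0,"ty":0,"tz":0,"yaw":-0.18},{"grip":0.4,"tx":0,"ty":0,"tz":0,"yaw":-0.18},{"grip":0.4,"tx":0,"ty":0,"tz":0,"yaw":-0.18},{"grip":0.4,"tx":0,"ty":0,"tz":0,"yaw":-0.18}]'>/dev/null
python3 -m handwheel '[{"grip":0.4,"tx":0,"ty":0,"tz":0,"yaw":-0.18},{"grip":0.4,"tx":0,"ty":0,"tz":0,"yaw":-0.18},{"grip":0.4,"tx":0,"ty":0,"tz":0,"yaw":-0.18},{"grip":0.4,"tx":0,"ty":0,"tz":0,"yaw":-0.18},{"grip":0.4,"tx":0,"ty":0,"tz":0,"yaw":-0.18}]'>/dev/null
python3 -m handwheel '[{"grip":0.4,"tx":0,"ty":0,"tz":0,"yaw":-0.18},{"grip":0.4,"tx":0,"ty":0,"tz":0,"yaw":-0.18},{"grip":0.4,"tx":0,"ty":0,"tz":0,"yaw":-0.18},{"grip":0.4,"tx":0,"ty":0,"tz":0,"yaw":-0.18},{"grip":0.4,"tx":0,"ty":0,"tz":0,"yaw":-0.18}]'>/dev/null
python3 -m handwheel '[{"grip":0.4,"tx":0,"ty":0,"tz":0,"yaw":-0.18},{"grip":0.4,"tx":0,"ty":0,"tz":0,"yaw":-0.18},{"grip":0.4,"tx":0,"ty":0,"tz":0,"yaw":-0.18},{"grip":0.4,"tx":0,"ty":0,"tz":0,"yaw":-0.18},{"grip":0.4,"tx":0,"ty":0,"tz":0,"yaw":-0.18}]'>/dev/null
python3 -m handwheel '[{"grip":0.4,"tx":0,"ty":0,"tz":0,"yaw":-0.18},{"grip":0.4,"tx":0,"ty":0,"tz":0,"yaw":-0.18},{"grip":0.4,"tx":0,"ty":0,"tz":0,"yaw":-0.18},{"grip":0.4,"tx":0,"ty":0,"tz":0,"yaw":0}]'
```

```text
t: 25.8
ee_pos: [0.5857, 0.0253, 0.1434]
ee_rot: [-3.142, -0.001, -0.578]
contact_force: [2.4, -3.6, -2.1]
width: 0.397
t: 26.3
ee_pos: [0.5854, 0.0251, 0.1434]
ee_rot: [3.141, -0.001, -1.148]
contact_force: [0.9, -4.2, -1.6]
width: 0.4
t: 26.92
ee_pos: [0.5866, 0.0255, 0.1959]
ee_rot: [-3.138, -0.003, -0.993]
contact_force: [-0.9, 1.2, -0.1]
width: 0.401
t 26.93 pos [0.5866 0.0255 0.1959] rot [-3.138e+00 -3.000e-03 -9.930e-01] q [-0.15   0.131  1.755  0.     1.251  2.414] F [-0.9  1.2 -0.1] T [ 0.   -0.02  0.03] w 0.401
wing dir 158.30750304715474 [0.58654094 0.02267752 0.145     ]
t: 29.98
ee_pos: [0.5848, 0.0257, 0.1924]
ee_rot: [3.141, -0.002, -3.138]
contact_force: [-0.2, 0.4, 0.4]
width: 0.396
```

```bash
python3 -m handwheel '[{"grip":0.4,"tx":0,"ty":0,"tz":20,"yaw":0},{"grip":0.4,"tx":0,"ty":0,"tz":16,"yaw":0},{"grip":0.4,"tx":0,"ty":0,"tz":15,"yaw":0},{"grip":0.4,"tx":0,"ty":0,"tz":0,"yaw":0}]'
python3 -m handwheel '[{"grip":0.4,"tx":0,"ty":0,"tz":0,"yaw":0.15},{"grip":0.4,"tx":0,"ty":0,"tz":0,"yaw":0.15},{"grip":0.4,"tx":0,"ty":0,"tz":0,"yaw":0.15},{"grip":0.4,"tx":0,"ty":0,"tz":0,"yaw":0.15},{"grip":0.4,"tx":0,"ty":0,"tz":0,"yaw":0.15}]'
python3 -m handwheel '[{"grip":0.4,"tx":0,"ty":0,"tz":0,"yaw":0.1},{"grip":0.4,"tx":0,"ty":0,"tz":0,"yaw":0.1},{"grip":0.4,"tx":0,"ty":0,"tz":0,"yaw":0.1},{"grip":0.4,"tx":0,"ty":0,"tz":0,"yaw":0.1},{"grip":0.4,"tx":0,"ty":0,"tz":0,"yaw":0.1}]'
python3 -m handwheel '[{"grip":0.4,"tx":0,"ty":0,"tz":0,"yaw":0.1},{"grip":0.4,"tx":0,"ty":0,"tz":0,"yaw":0.1},{"grip":0.4,"tx":0,"ty":0,"tz":0,"yaw":0.1},{"grip":0.4,"tx":0,"ty":0,"tz":0,"yaw":0.1},{"grip":0.4,"tx":0,"ty":0,"tz":0,"yaw":0.1}]'
python3 -m handwheel '[{"grip":0.4,"tx":0,"ty":0,"tz":0,"yaw":0.1},{"grip":0.4,"tx":0,"ty":0,"tz":0,"yaw":0.1},{"grip":0.4,"tx":0,"ty":0,"tz":0,"yaw":0.1},{"grip":0.4,"tx":0,"ty":0,"tz":0,"yaw":0.1},{"grip":0.4,"tx":0,"ty":0,"tz":0,"yaw":0.1}]'
python3 -c "from h import *;st()"
python3 -m handwheel '[{"grip":0.4,"tx":0,"ty":0,"tz":0,"yaw":0.06},{"grip":0.4,"tx":0,"ty":0,"tz":0,"yaw":0.06},{"grip":0.4,"tx":0,"ty":0,"tz":0,"yaw":0.06}]'
python3 -c "from h import *;st()"
```

```text
t: 30.48
ee_pos: [0.5839, 0.0258, 0.1399]
ee_rot: [3.141, -0.004, -3.136]
contact_force: [0.2, -0.2, -0.2]
width: 0.402
t: 31.1
ee_pos: [0.5858, 0.0256, 0.143]
ee_rot: [3.141, 0.001, 2.393]
contact_force: [-0.1, 0.0, -0.6]
width: 0.398
t: 31.72
ee_pos: [0.5857, 0.0248, 0.1429]
ee_rot: [3.141, 0.002, 1.895]
contact_force: [-1.0, -2.9, -0.4]
width: 0.399
t: 32.35
ee_pos: [0.5854, 0.0247, 0.1426]
ee_rot: [3.141, 0.002, 1.394]
contact_force: [-0.4, -3.0, 0.1]
width: 0.4
t: 32.98
ee_pos: [0.5851, 0.025, 0.1423]
ee_rot: [3.141, 0.001, 0.894]
contact_force: [-1.4, -2.4, -1.2]
width: 0.399
t 32.98 pos [0.5851 0.025  0.1423] rot [3.141e+00 1.000e-03 8.940e-01] q [-0.15   0.193  1.791 -0.002  1.158  0.527] F [-1.4 -2.4 -1.2] T [-0.39  0.22  0.06] w 0.399
t: 33.35
ee_pos: [0.5851, 0.0252, 0.1423]
ee_rot: [3.141, 0.001, 0.716]
contact_force: [-0.7, -1.3, -1.3]
width: 0.398
t 33.35 pos [0.5851 0.0252 0.1423] rot [3.141e+00 1.000e-03 7.160e-01] q [-1.500e-01  1.930e-01  1.791e+00 -1.000e-03  1.158e+00  7.050e-01] F [-0.7 -1.3 -1.3] T [-0.22  0.12  0.09] w 0.398
```

```bash
python3 -m handwheel '[{"grip":0.4,"tx":0,"ty":0,"tz":0,"yaw":0.04},{"grip":0.4,"tx":0,"ty":0,"tz":0,"yaw":0.04}]' >/dev/null
python3 -c "from h import *;st()"
python3 -m handwheel '[{"grip":0.4,"tx":0,"ty":0,"tz":0,"yaw":0.03},{"grip":0.4,"tx":0,"ty":0,"tz":0,"yaw":0.03}]' >/dev/null
python3 -c "from h import *;st()"
```

```text
t 33.6 pos [0.5852 0.0253 0.1423] rot [3.141e+00 1.000e-03 6.360e-01] q [-1.500e-01  1.930e-01  1.791e+00 -1.000e-03  1.158e+00  7.850e-01] F [-1.  -1.7 -2.5] T [-0.25  0.06  0.06] w 0.402
t 33.85 pos [0.5853 0.0254 0.1424] rot [3.141 0.    0.576] q [-0.15   0.193  1.791 -0.     1.158  0.845] F [-0.7 -1.6 -1.2] T [-0.31  0.11  0.07] w 0.401
```

```bash
python3 -m handwheel '[{"grip":0.4,"tx":0,"ty":0,"tz":0,"yaw":0.03},{"grip":0.4,"tx":0,"ty":0,"tz":0,"yaw":0.02}]' >/dev/null
python3 -c "from h import *;st()"
```

```text
t 34.1 pos [0.5854 0.0256 0.1424] rot [ 3.141 -0.     0.526] q [-0.15   0.193  1.791 -0.     1.158  0.895] F [ 0.1 -0.9 -1.5] T [-0.32  0.09  0.1 ] w 0.396
```

```bash
python3 -m handwheel '[{"grip":0.4,"tx":0,"ty":0,"tz":0,"yaw":0.02},{"grip":0.4,"tx":0,"ty":0,"tz":0,"yaw":0.02}]' >/dev/null
python3 -c "from h import *;st()"
```

```text
t 34.35 pos [0.5854 0.0256 0.1424] rot [ 3.141 -0.     0.487] q [-0.15   0.193  1.791 -0.     1.157  0.935] F [-1.  -1.6 -1. ] T [-0.3  -0.04  0.07] w 0.402
```

```bash
python3 -m handwheel '[{"grip":0.4,"tx":0,"ty":0,"tz":0,"yaw":0.02},{"grip":0.4,"tx":0,"ty":0,"tz":0,"yaw":0.02}]' >/dev/null
python3 -c "from h import *;st()"
```

```text
t 34.6 pos [0.5854 0.0256 0.1423] rot [ 3.141 -0.     0.446] q [-0.15   0.193  1.791 -0.     1.157  0.975] F [ 0.6 -2.3 -1.4] T [-0.31 -0.11  0.03] w 0.407
```

```bash
python3 -m handwheel '[{"grip":0.4,"tx":0,"ty":0,"tz":0,"yaw":0.02},{"grip":0.4,"tx":0,"ty":0,"tz":0,"yaw":0.01}]' >/dev/null
python3 -c "from h import *;st()"
```

```text
t 34.85 pos [0.5854 0.0256 0.1424] rot [ 3.141 -0.     0.417] q [-0.15   0.193  1.791 -0.     1.157  1.004] F [ 1.7 -3.3 -1.3] T [-0.34 -0.12  0.09] w 0.4
```

```bash
python3 -m handwheel '[{"grip":0.4,"tx":0,"ty":0,"tz":0,"yaw":0.02},{"grip":0.4,"tx":0,"ty":0,"tz":0,"yaw":0.02}]' >/dev/null
python3 -c "from h import *;st()"
```

```text
t 35.1 pos [0.5854 0.0256 0.1424] rot [ 3.141 -0.     0.376] q [-0.15   0.193  1.791  0.     1.157  1.045] F [ 0.8 -2.5 -1.8] T [-0.4  -0.27  0.06] w 0.4
```

```bash
python3 -m handwheel '[{"grip":0.4,"tx":0,"ty":0,"tz":0,"yaw":0.02},{"grip":0.4,"tx":0,"ty":0,"tz":0,"yaw":0.02}]' >/dev/null
python3 -c "from h import *;st()
im=camera('wrist');b=camera('scene');cv2.imwrite('pics/w7.png',np.hstack([cv2.resize(im,(400,300)),cv2.resize(b[150:270,180:340],(400,300))]))"
```

```text
t 35.35 pos [0.5854 0.0255 0.1423] rot [ 3.141 -0.     0.338] q [-0.15   0.193  1.791 -0.     1.157  1.084] F [ 2.3 -2.9 -2.8] T [-0.45 -0.44  0.74] w 0.403
```

View pics/w7.png

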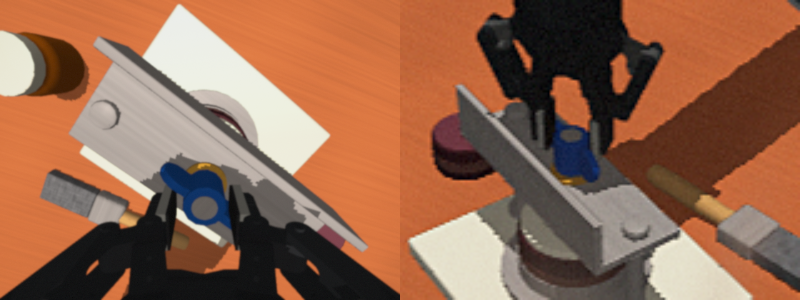

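Torque jumped from about 0.07 to 0.74 N·m: that's the hard stop. In the picture the wings run parallel to the flange, with the tip at (167,172). I'll hold one row to confirm, then back off, lift and check.

```bash
python3 -m handwheel '[{"grip":0.4,"tx":0,"ty":0,"tz":0,"yaw":0}]' >/dev/null
python3 -c "from h import *;st()"
python3 -m handwheel '[{"grip":0.4,"tx":0,"ty":0,"tz":0,"yaw":-0.1},{"grip":0.4,"tx":0,"ty":0,"tz":0,"yaw":-0.12},{"grip":0.4,"tx":0,"ty":0,"tz":-15,"yaw":0},{"grip":0.4,"tx":0,"ty":0,"tz":-30,"yaw":0},{"grip":0.4,"tx":0,"ty":0,"tz":-50,"yaw":0}]' >/dev/null
python3 -m handwheel '[{"grip":0.4,"tx":-30,"ty":0,"tz":-40,"yaw":0},{"grip":0.4,"tx":-30,"ty":0,"tz":0,"yaw":0},{"grip":0.4,"tx":0,"ty":0,"tz":0,"yaw":0}]'
python3 - <<'E'
from h import *
st();im=camera("wrist");c=cam("wrist");b=camera("scene");t=camera("top")
x,y=proj(c,[[.585,.0257,.15]])[0].astype(int)
m=blue(im,x-70,x+70,max(y-70,0),y+70);p=cv2.findNonZero(m).reshape(-1,2);W=onplane(c,p,.148);e=np.linalg.eigh(np.cov(W[:,:2].T));print("wing dir",np.degrees(np.arctan2(*e[1][::-1,1])),W.mean(0),len(p))
cv2.imwrite('pics/w8.png',np.hstack([cv2.resize(im,(400,300)),cv2.resize(b[150:330,160:400],(400,300))]))
E
```

```text
t 35.58 pos [0.5854 0.0256 0.1423] rot [ 3.141 -0.     0.338] q [-0.15   0.193  1.791 -0.     1.157  1.083] F [ 1.7 -3.8 -2.9] T [-0.45 -0.53  0.67] w 0.4
t: 36.58
ee_pos: [0.5338, -0.0063, 0.2792]
ee_rot: [3.141, -0.002, 0.554]
contact_force: [-0.2, -0.1, -0.3]
width: 0.398
t 36.58 pos [ 0.5338 -0.0063  0.2792] rot [ 3.141e+00 -2.000e-03  5.540e-01] q [-2.250e-01 -6.900e-02  1.805e+00  1.000e-03  1.403e+00  7.920e-01] F [-0.2 -0.1 -0.3] T [0.03 0.02 0.03] w 0.398
wing dir 70.80299491071716 [0.5851461  0.02571874 0.148     ] 861
```

View pics/w8.png

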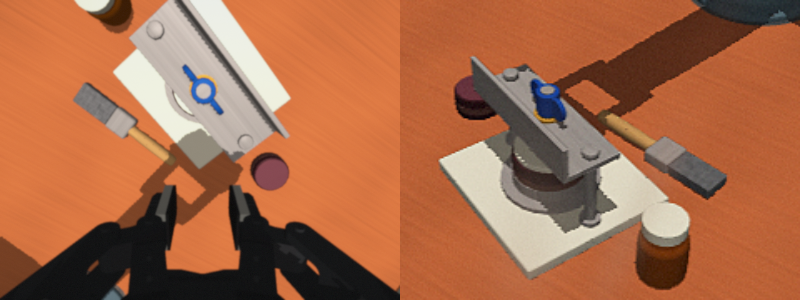

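The wings at (203,90) are parallel to the flange: 70.8° against the press's y axis at 71.2°. The jar, brush and small cheese stand undisturbed, and the robot is clear.

```bash
python3 -c "
from rig import *
print(hand_in())"
```

```text
the job is handed in; nothing more can be done
None
```

The wing screw is turned down to its hard stop, and the job is handed in. I straddled the hub with the fingers partly open, without pinching the wings, and turned the tool clockwise over the screw axis in four strokes. That was about 10.2 rad in all.

**Stop:** On the last stroke the torque jumped from about 0.07 to 0.74 N·m, and it still read 0.67 N·m one row (1/8 s) later with the tool holding still.

**Wings:** Afterwards they measured 70.8°, against 71.2° for the press's y axis, which is the fully-down position. I judged the plate to be down from this and the stop, not from a direct measurement of the gap.

**Forces and time:** Contact forces, read at the end of each call, stayed under about 5 N. The arm's last move ended at 36.6 s of the 67 s allowed.

**Surroundings:** In the last picture the small cheese, jar and brush look undisturbed, judged by eye only. The arm is clear of the press.

**What didn't go to plan:** My first moves were refused because each row needs every key; the arm did not move. On the third stroke I slowed for a possible stop, but the screw had another half turn to go.

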